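Bleed the gas manifold with the hanging coupler

TASK

Lift the bleed coupler up and off its fork hanger and press it squarely, mouth first, onto the manifold's tilted nipple until it snaps over the two side bumps. Push it on fully home against the valve spring, so that its mouth sits on the nipple's collar, and finish still gripping it and holding it there; do not let go. Do not shift or knock over the bottles, beaker and dishes around.

Things in the scene. Friction and masses are not known exactly. Their poses are not given: they have to be found in the camera images.
- grip (a point): Centre of the black ribbed grip, 30 mm across, 50 mm long, of the loose round metal coupler (105 mm long, about 0.22 kg), which hangs mouth down in the fork. Its z axis runs from mouth to grip. A flange 52 mm across, 6 mm thick lies 25 to 31 mm below this point, then a plain barrel 34 mm across, 46 mm long, open at the bottom.
- mouth (a point): Centre of the coupler's open mouth, the end of its barrel, 77 mm below grip along the coupler's z axis. The mouth is a lip with a 21 mm hole, 8 mm deep; behind the lip the bore is 27 mm wide and ends 40 mm from the mouth.
- hanger: Small fixed steel stand. Origin below the fork at bench level, z up, x from the fork's open front to its post. Two level rods along x, 47 mm apart between centres, 7 mm thick, carry the coupler's flange 96 mm above the bench; their front tips turn up to 105 mm. The barrel hangs between them with 3 mm play, mouth 50 mm above the bench; it comes out straight up.
- nipple: Brass nipple on the fixed aluminium manifold block. Origin at the centre of the steel collar's face (42 mm across) where the coupler's mouth finally sits; z outward along its axis, tilted 25 degrees from vertical, leaning to the front of the block. It is 18 mm across; its tapered tip (10 mm across) is 38 mm from the collar, and a 6 mm valve pin stands out of it to 48 mm.
- seat (a point): Centre of the collar's face at the root of the nipple (origin of nipple), 67 mm above the bench.
- valve (a joint): Travel of the valve pin into the nipple, m: 0 out (shut), about 0.008 when the coupler's mouth sits on the collar (open). Its spring pushes back with 4 N from 8 mm before the collar, rising to 8 N at the collar.
- bump_l (a joint): Travel into the nipple of one of the two sprung round bumps on its sides (along y of nipple), m: 0 out, about 0.0025 while the coupler's lip passes. The bumps are 23 mm from the collar and stand out to 26 mm across; passing them takes about 8 N along the axis, and they snap out when the mouth is about 9 mm from the collar.
- bump_r (a joint): The same for the other bump.
- by_amber_2: Brown bottle, 52 mm across, 114 mm high, origin under it; leave alone.
- by_std_3: White bottle, 48 mm across, 106 mm high, origin under it; leave alone.
- by_sample_1: Small white bottle, 38 mm across, 76 mm high, origin under it; leave alone.
- by_petri_dish: Glass dish, 62 mm across, 15 mm high, origin under it; leave alone.
- by_crucible_1: Porcelain crucible, 41 mm across, 31 mm high, origin under it; leave alone.
- by_beaker_100: Glass beaker, 55 mm across, 70 mm high, origin under it; leave alone.
Mind the look-alikes: they are no part of the job. Leave any green or purple look-alike of the part that bears grip alone.

How it is judged:
By the outcome, as a careful person would: the job done as asked, in the order asked, and still so for the second after the job is handed in, while the arm keeps its last pose, push and grip.
It also fails if it takes over 38 s, if anything falls off the work surface, if the arm or the gripper's body presses on something with over 40 N, if the wrist force passes 120 N, or if a joint passes its speed limit or range.

ROBOT

A 6-joint arm with a two-finger parallel gripper is mounted at the origin on the work surface; the furniture and walls round the work are solid. World frame = base frame: x ahead of the robot, y to its left, z up, the work surface at z = 0. Lengths are in mm, angles in rad, forces in N, time in s.
With the tool pointing down it reaches from about 350 to 875 mm from the base axis. Payload 4.2 kg.
Tool frame: the origin (TCP) lies midway between the tips of the shut fingers; the grasp point (between the pads) lies 19 mm behind it; z points along the fingers, y is the direction in which the jaws open and shut (so a half turn about z gives the same grasp; the last joint's range is limited). The gripper opens to 85 mm and grips with 20 to 120 N. Pads are 22 mm wide; open, the fingers measure 114 mm over their backs; the gripper's body (76 mm by 85 mm) begins 54 mm behind the grasp point. The pads swing forward as they close: fully open they stand 13 mm farther back than shut.
Start: joints at [1.48, 0.385, 0.008, 0, -1.194, -0.259], TCP at [214.161, 587.141, 231.312] pointing down, gripper open.
Joint ranges: [-3.14, 3.14], [-1.21, 2.06], [-1.07, 1.41], [-3.16, 2.05], [-2.99, -0.16], [-3.1, 3.1]. Speed limits (rad/s): [2.79, 2.79, 3.14, 3.14, 3.14, 3.14].

INTERFACE

Orientations are given as a unit quaternion [x, y, z, w].
In Python, from bench import read_state, get_image, job_done, search_frame, regions_of gives the robot as it stands.
- The arm moves only by the tool servo_tool, never from a script. Its arguments are lists of equal length, an entry for each row: "turn": the turn, a rotation vector about the world's x, y, z in rad, a list of three; "dp": the shift along the world's x, y, z in m, a list of three; "fingers": the finger opening in m, from 0 to 0.0854. In form: {"turn": [[rx, ry, rz], ...], "dp": [[tx, ty, tz], ...], "fingers": [fingers, ...]}. A call has exactly 5 rows; each row shifts and turns the pose as measured when the row begins; what a row does not reach is not made up. A row lasts 1/8 s, in which the tool goes at most 62.5 mm and 10.7 degrees, less where a joint would pass 70% of its speed; a pose out of reach is approached as far as the arm can. A call is refused whole if a number of a shift passes 0.0625 or a number of a turn 0.188, either way. A call with a gripper value outside its range is refused whole. The fingers move at their own pace and stop on an object; the grip force is fixed at half the most. Time passes only in rows, so rows that do not move let the fingers close, or fill a call up. It gives the time, the measured TCP pose, the force and the opening at its end, in the units of the state.
- read_state(): the state, without advancing time (a new reading comes with each control period).
- get_image(name): name is "side" or "top"; returns a dict with "img" (384x512x3 uint8, red, green, blue), "vfov" (degrees; the focal length in pixels is half the picture's height over the tangent of half this angle, whatever the lens; pixels are square), "cx", "cy" (the principal point, pixels), "k1" (the pictures are not rectified: a ray, as slopes to the right and down, at radius r is drawn at 1 + k1 r^2 times it, then the intrinsics apply), "world_from_camera" (4x4, takes a point from camera to world coordinates). Camera axes: x right, y down, z forward; pixel columns grow to the right and rows downward; lengths in mm; the calibration is good to about 2 mm. A picture is of the moment at which its call begins. There is no depth.
- job_done(): hands the job in, once; it reports no verdict.
Trained networks look in the newest picture that a camera, given by its name, has taken for a name from the list of things; names that differ only in an ending like _2 or _b are one class to them, and where a whole thing is asked for, a point or a joint stands for the part that bears it (a point fixed in the world has none). Each returns a list of dicts, best first, with "score" (0 to 1); they miss things now and then, are a little off and sometimes report something else, mostly with a low value. They report only what shows in the picture. A call takes as long as a camera call. They do not tell look-alikes from the thing itself.
- search_frame(query, camera): "box" ([left, top, width, height] in pixels, round what is visible of it).
- regions_of(query, camera): "region" (384x512 bool, what is visible of it) and "box" ([left, top, width, height] in pixels, round what is visible of it).
The state is a dict: "clock": time; "joints": joint angles; "joint_vel": joint speeds; "joint_efforts": joint torques, N m; "position": TCP position; "ee_rot": TCP orientation; "contact_force": force on the tool from outside, world axes, zero at the start; "wrist_torque": the same for the moment, N m; "gripper_width": finger opening in mm.
Only numpy, scipy, OpenCV 4.12 (cv2) and the standard library are available. Lean on these libraries where they do the work, as an engineer would, in place of code of your own. Each camera call takes 0.05 s, during which the arm holds its last target. There are 200 camera calls.

## Working session

There is one attempt and no reset: what is moved stays moved. The work goes in short steps, Python scripts to look and compute and a tool call to move; the robot and the scene stay as the last step left them, time stands still between calls to the robot, and variables do not carry over. Pictures are saved under pics/ and viewed, about 8 in all and at most 12, crops included, and the job is handed in when it is done.

Besides the shell and the picture viewer there is one more tool, called after "Emit:" as a command line: name --argument value ..., lists and objects as JSON in quotes. servo_tool: Moves the arm, as the interface text tells. Its arguments: {"type":"object","properties":{"turn":{"type":"array","items":{"type":"array","items":{"type":"number"}}},"dp":{"type":"array","items":{"type":"array","items":{"type":"number"}}},"fingers":{"type":"array","items":{"type":"number"}}},"required":["turn","dp","fingers"]}

```bash
mkdir -p pics; ls; cat > h.py <<'E'
import numpy as np, cv2
from bench import *
def K(d):
    f=192/np.tan(np.radians(d['vfov'])/2); return np.array([[f,0,d['cx']],[0,f,d['cy']],[0,0,1.]])
def dist(d): return np.array([d['k1'],0,0,0,0.])
def proj(d,P):
    M=np.linalg.inv(d['world_from_camera']); 
    return cv2.projectPoints(np.atleast_2d(P).astype(float),cv2.Rodrigues(M[:3,:3])[0],M[:3,3],K(d),dist(d))[0][:,0]
def ray(d,uv):
    p=cv2.undistortPoints(np.array([[uv]],float),K(d),dist(d))[0,0]
    M=np.array(d['world_from_camera']); v=M[:3,:3]@[p[0],p[1],1]; return M[:3,3],v/np.linalg.norm(v)
def tri(ds,uvs):
    A=0;b=0
    for d,uv in zip(ds,uvs):
        o,v=ray(d,uv);Q=np.eye(3)-np.outer(v,v);A=A+Q;b=b+Q@o
    return np.linalg.solve(A,b)
def atz(d,uv,z):
    o,v=ray(d,uv); return o+v*(z-o[2])/v[2]
def save(d,n,crop=None,s=1.5):
    im=d['img'][...,::-1].copy()
    if crop: x,y,w,h=crop; im=im[y:y+h,x:x+w]
    cv2.imwrite('pics/'+n,cv2.resize(im,None,fx=s,fy=s,interpolation=cv2.INTER_CUBIC))
E
python3 - <<'E'
from h import *
for c in ['side','top']:
    d=get_image(c); save(d,c+'0.png'); print(c,d['vfov'],d['cx'],d['cy'],d['k1'],np.round(d['world_from_camera'],3).tolist())
    for q in ['grip','hanger','nipple','by_amber_2','by_std_3','by_sample_1','by_petri_dish','by_crucible_1','by_beaker_100']:
        print(q,[(round(float(r['score']),2),[int(x) for x in r['box']]) for r in search_frame(q,c)][:4])
print(read_state())
E
```

```text
pics
side 56.94925062212943 254.27792498072475 194.38505036171304 -0.03707008124193982 [[-0.979, -0.12, 0.165, 260.545], [-0.204, 0.599, -0.774, 250.464], [-0.006, -0.792, -0.611, 616.666], [0.0, 0.0, 0.0, 1.0]]
grip [(0.93, [301, 182, 21, 31]), (0.91, [326, 232, 24, 46]), (0.81, [291, 161, 20, 35]), (0.59, [248, 188, 18, 45])]
hanger [(0.81, [232, 226, 43, 32])]
nipple [(0.71, [192, 188, 14, 14]), (0.49, [228, 194, 19, 21])]
by_amber_2 [(0.93, [236, 156, 21, 39]), (0.58, [162, 224, 24, 38])]
by_std_3 [(0.93, [210, 153, 18, 36]), (0.47, [227, 198, 19, 18])]
by_sample_1 [(0.7, [266, 186, 16, 31])]
by_petri_dish [(0.67, [225, 196, 21, 21])]
by_crucible_1 [(0.61, [275, 264, 18, 20])]
by_beaker_100 [(0.74, [166, 227, 20, 32])]
top 44.33032391628529 269.26369384738155 192.06538679300283 -0.1936821429138885 [[-0.007, -0.998, 0.057, 342.161], [-1.0, 0.007, -0.006, -396.199], [0.005, -0.057, -0.998, 1062.091], [0.0, 0.0, 0.0, 1.0]]
grip [(0.96, [211, 279, 15, 21]), (0.85, [239, 243, 19, 23]), (0.84, [285, 243, 23, 21]), (0.7, [225, 183, 25, 26])]
hanger [(0.73, [217, 171, 49, 47])]
nipple [(
[... 299 characters left out ...]
])]
{'clock': 1.0, 'joints': array([ 1.47963100e+00,  3.84704671e-01,  7.89514952e-03, -4.54495562e-05,
       -1.19400898e+00, -2.58590645e-01]), 'joint_vel': array([-0.00100782, -0.00090101, -0.00020612,  0.00056489, -0.00147822,
       -0.00072137]), 'joint_efforts': array([-3.60707202e-05, -3.92094111e+01,  1.88617587e+01,  4.19060290e+00,
       -3.28857368e-04,  1.18257883e-07]), 'position': array([214.12945633, 587.14142614, 231.30059867]), 'ee_rot': array([ 9.84746320e-01, -1.73996220e-01, -2.01295982e-05,  1.28143238e-05]), 'contact_force': array([ 0.4100027 , -0.31225456, -0.52721363]), 'wrist_torque': array([0.02101932, 0.0137506 , 0.03359402]), 'gripper_width': 85.29676976955808}
```

```bash
python3 - <<'E'
import cv2
a=cv2.imread('pics/side0.png');b=cv2.imread('pics/top0.png')
cv2.imwrite('pics/s1.png',cv2.resize(a[200:440,210:560],None,fx=2.2,fy=2.2,interpolation=3))
cv2.imwrite('pics/t1.png',cv2.resize(b[130:470,240:560],None,fx=1.75,fy=1.75,interpolation=3))
E
```

```text
(no output)
```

View pics/s1.png

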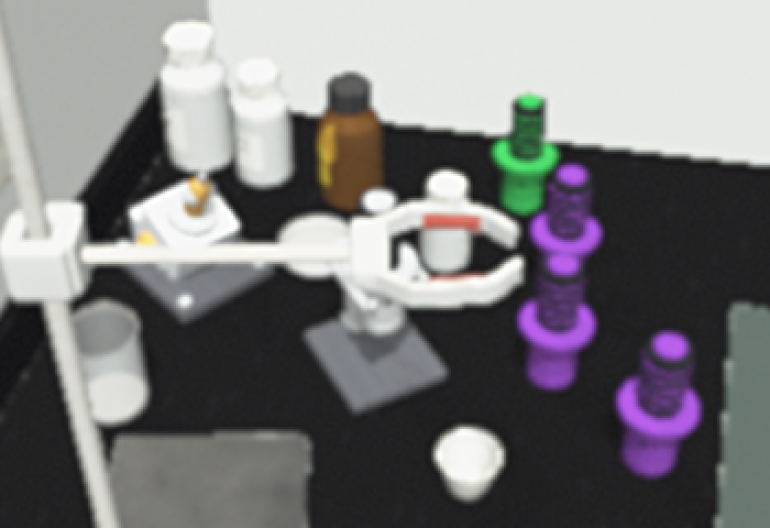

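View pics/t1.png

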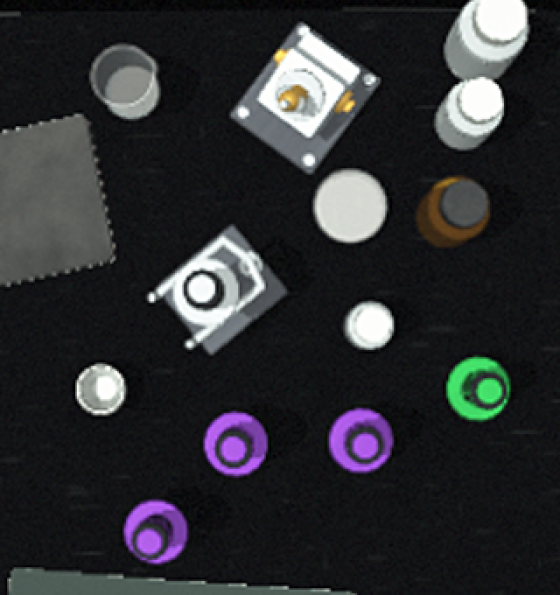

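View pics/top0.png

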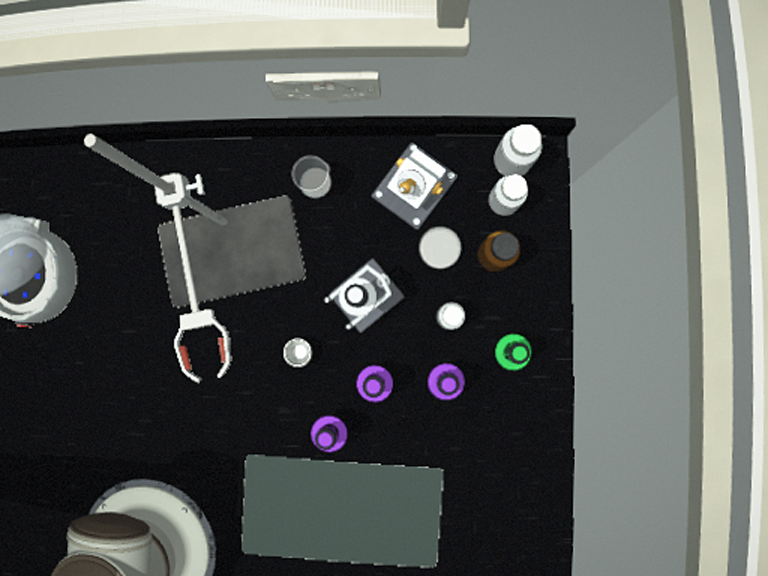

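View pics/side0.png

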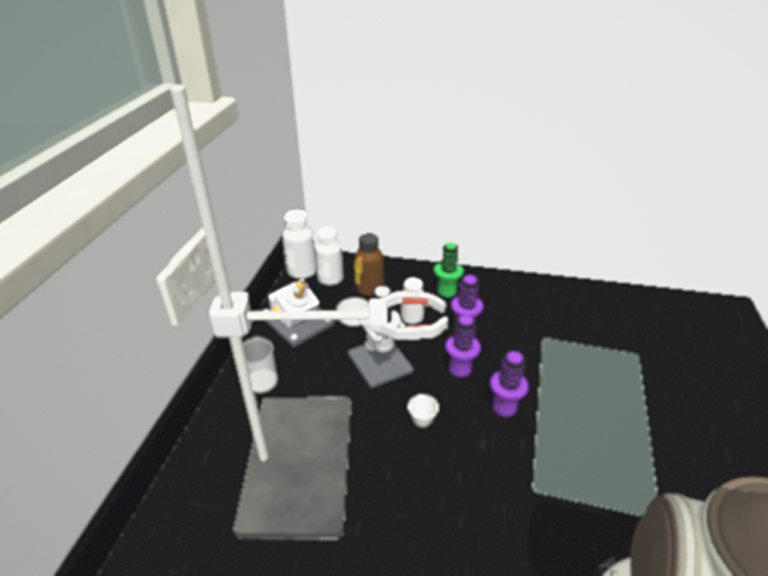

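```bash
python3 - <<'E'
from h import *
d=get_image('top'); s=get_image('side')
o=lambda x,y:((x/1.75+240)/1.5,(y/1.75+130)/1.5)
q=lambda x,y:((x/2.2+210)/1.5,(y/2.2+200)/1.5)
for n,p,z in [('coupler top',(203,289),152),('flange',(205,290),102),('tipL',(152,297),105),('tipR',(190,345),105),('hcornerTop',(232,226),5),('hright',(287,291),5),('hbot',(212,355),5),('base tl',(302,23),10),('b r',(380,80),10),('b bot',(310,172),10),('b left',(232,114),10),('nip tip',(287,97),101),('bump1',(280,57),60),('bump2',(345,103),60),('collar c',(300,92),67),('petri',(350,206),15),('sample',(370,325),76),('amber',(465,203),114),('beaker',(125,80),70),('cruc',(101,389),31)]:
    print(n,np.round(atz(d,o(*p),z),1)[:2])
print('tri tip',tri([d,s],[o(287,97),q(203,182)]))
def rect(d): return
for P in [(214,587,231)]: print(proj(d,P),proj(s,P))
E
```

```text
coupler top [ 385.  -339.7]
flange [ 386.6 -338.1]
tipL [ 381.2 -297.1]
tipR [ 343.9 -326.5]
hcornerTop [ 445.9 -355.6]
hright [ 389.7 -402.4]
hbot [ 335.5 -338. ]
base tl [ 622.5 -417.1]
b r [ 571.6 -484.1]
b bot [ 491.5 -422.8]
b left [ 542.4 -356.1]
nip tip [ 538.4 -402.9]
bump1 [ 580.4 -397.7]
bump2 [ 541.5 -450.8]
collar c [ 549.4 -413.8]
petri [ 461.4 -456.5]
sample [ 358.9 -468.1]
amber [ 452.1 -540.1]
beaker [ 560.1 -270.9]
cruc [ 307.6 -246.5]
tri tip [ 535.82923648 -403.68853868   98.51044224]
[[-133.73055121  266.13966362]] [[-1602.29072275 45983.86082308]]
```

```bash
python3 - <<'E'
from h import *
d=get_image('top'); s=get_image('side')
for n,a,b in [('jaw tip a',(200,378),(445,330)),('jaw tip a2',(225,372),(443,302)),('root',(197,318),(378,318)),('boss',(172,190),(232,315)),('rodtop',(90,140),(180,90)),('rodbot',(222,222),(263,460))]:
    uv=[np.array(a)/1.5,np.array(b)/1.5]; P=tri([d,s],uv); print(n,P.round(),[np.round(proj(c,P)[0]-u,1) for c,u in zip([d,s],uv)])
r=[q for q in regions_of('nipple','top')][:1]
# side view of arm link etc
from scipy.spatial.transform import Rotation as R
print(R.from_quat(read_state()['ee_rot']).as_matrix().round(3))
E
```

```text
jaw tip a [ 284. -163.  250.] [array([0.1, 0.8]), array([-0.9, -0. ])]
jaw tip a2 [ 291. -196.  260.] [array([0.1, 1.2]), array([-1.3, -0. ])]
root [ 354. -161.  256.] [array([0.1, 0.6]), array([-0.7, -0.1])]
boss [ 503. -130.  261.] [array([0.3, 0.8]), array([-1. , -0.1])]
rodtop [ 503. -131.  491.] [array([0.3, 0.6]), array([-0.8, -0.3])]
rodbot [ 504. -127.   11.] [array([-0., -0.]), array([0., 0.])]
[[ 0.939 -0.343  0.   ]
 [-0.343 -0.939 -0.   ]
 [ 0.     0.    -1.   ]]
```

```bash
python3 - <<'E'
from h import *
d=get_image('top'); save(d,'obj.png',(0,120,110,264),2.2)
for uv in [(50,180),(13,180),(35,145),(35,212)]: print(uv,[atz(d,uv,z).round()[:2].tolist() for z in (0,100,200,300,500)])
print(read_state()['clock'])
E
```

```text
(50, 180) [[434.0, 116.0], [426.0, 68.0], [417.0, 19.0], [408.0, -29.0], [391.0, -125.0]]
(13, 180) [[435.0, 216.0], [427.0, 158.0], [418.0, 100.0], [409.0, 43.0], [392.0, -72.0]]
(35, 145) [[519.0, 159.0], [502.0, 106.0], [486.0, 54.0], [469.0, 2.0], [436.0, -103.0]]
(35, 212) [[359.0, 154.0], [357.0, 102.0], [355.0, 50.0], [354.0, -2.0], [351.0, -105.0]]
1.3
```

View pics/obj.png

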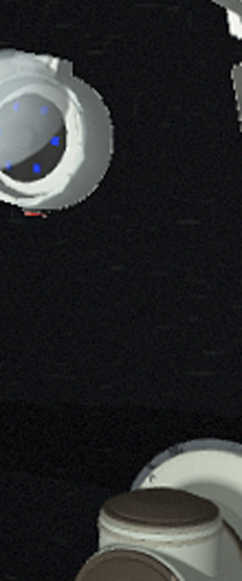

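Emit:
servo_tool --turn '[[0,0,0],[0,0,0],[0,0,0],[0,0,0],[0,0,0]]' --dp '[[-0.015,-0.035,0.045],[-0.015,-0.035,0.045],[-0.015,-0.035,0.045],[-0.015,-0.035,0.045],[-0.01,-0.03,0.04]]' --fingers '[0.085,0.085,0.085,0.085,0.085]'

```text
clock: 1.92
position: [142.6, 411.4, 450.7]
ee_rot: [0.985, -0.175, 0.0, 0.006]
contact_force: [0.1, 1.0, 0.7]
gripper_width: 85.0
```

```bash
python3 -c "
from bench import *
s=read_state();print(s['joints'].round(4).tolist(),s['position'].round(1),s['ee_rot'].round(4),s['clock'])"
```

```text
[1.6115, -0.0217, 0.0336, -0.0019, -1.6384, -0.392] [142.6 411.4 450.7] [ 9.846e-01 -1.747e-01  4.000e-04  6.200e-03] 1.925
```

```bash
python3 - <<'E'
import numpy as np
b=1.237-np.arange(16)*0.131; r=np.r_[435,425,412,398,385,[372]*11]
P=np.c_[r*np.cos(b),r*np.sin(b)]/1000; print(np.diff(P,axis=0).round(3).tolist(), P[-1])
E
```

```text
[[0.048, -0.031], [0.041, -0.039], [0.033, -0.044], [0.027, -0.046], [0.02, -0.047], [0.024, -0.042], [0.018, -0.045], [0.012, -0.047], [0.006, -0.048], [-0.0, -0.049], [-0.007, -0.048], [-0.013, -0.047], [-0.019, -0.045], [-0.025, -0.042], [-0.03, -0.038]] [ 0.27770047 -0.2475206 ]
```

Emit:
servo_tool --turn '[[0,0,-0.131],[0,0,-0.131],[0,0,-0.131],[0,0,-0.131],[0,0,-0.131]]' --dp '[[0.048,-0.031,0],[0.041,-0.039,0],[0.033,-0.044,0],[0.027,-0.046,0],[0.02,-0.047,0]]' --fingers '[0.085,0.085,0.085,0.085,0.085]'

```text
clock: 2.55
position: [312.4, 199.2, 456.2]
ee_rot: [0.874, -0.486, -0.0, -0.001]
contact_force: [1.3, -0.1, -0.7]
gripper_width: 84.8
```

Emit:
servo_tool --turn '[[0,0,-0.131],[0,0,-0.131],[0,0,-0.131],[0,0,-0.131],[0,0,-0.131]]' --dp '[[0.024,-0.042,0],[0.018,-0.045,0],[0.012,-0.047,0],[0.006,-0.048,0],[0,-0.049,0]]' --fingers '[0.085,0.085,0.085,0.085,0.085]'

```text
clock: 3.18
position: [372.9, -40.3, 457.2]
ee_rot: [-0.663, 0.749, -0.001, 0.003]
contact_force: [0.3, 0.2, 0.4]
gripper_width: 85.0
```

```bash
python3 -c "
from bench import *
s=read_state();print(s['joints'].round(4).tolist(),s['position'].round(1),s['ee_rot'].round(4),s['clock'])"
```

```text
[0.3316, -0.1468, -0.0622, -0.0009, -1.6494, -0.4532] [372.9 -40.3 457.2] [-6.629e-01  7.487e-01 -7.000e-04  2.900e-03] 3.175
```

Emit:
servo_tool --turn '[[0,0,-0.131],[0,0,-0.131],[0,0,-0.131],[0,0,-0.131],[0,0,-0.131]]' --dp '[[-0.007,-0.048,0],[-0.013,-0.047,0],[-0.019,-0.045,0],[-0.025,-0.042,0],[-0.03,-0.038,0]]' --fingers '[0.085,0.085,0.085,0.085,0.085]'

```text
clock: 3.8
position: [275.3, -267.7, 457.3]
ee_rot: [-0.376, 0.926, -0.002, 0.003]
contact_force: [-0.0, -0.7, -0.6]
gripper_width: 84.7
```

```bash
python3 - <<'E'
from h import *
s=read_state();print(s['joints'].round(4).tolist(),s['position'].round(1),s['ee_rot'].round(4),s['clock'])
a=get_image('side');save(a,'s2.png',s=1);t=get_image('top');save(t,'t2.png',s=1)
cv2.imwrite('pics/st2.png',np.hstack([a['img'][:,120:],t['img'][:,:400]])[...,::-1])
E
```

```text
[-0.3429, -0.1305, -0.0487, -0.0009, -1.6448, -0.456] [ 275.3 -267.7  457.3] [-0.3765  0.9264 -0.0023  0.0032] 3.8
```

View pics/st2.png

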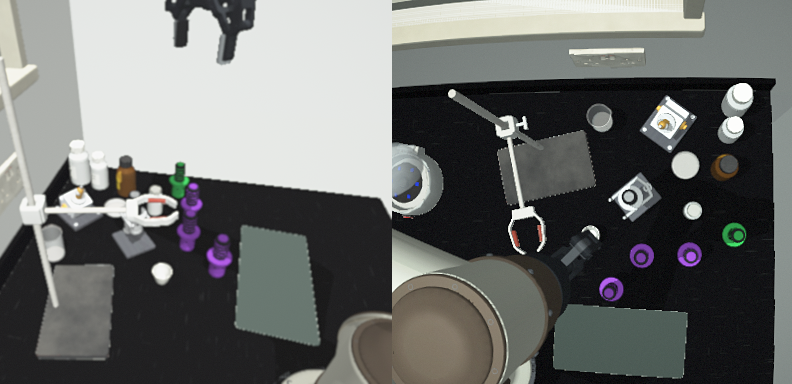

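Emit:
servo_tool --turn '[[-0.109,-0.143,0],[-0.109,-0.143,0],[0,0,0],[0,0,0],[0,0,0]]' --dp '[[0,0,0],[0,0,0],[0,0,0],[0,0,0],[0,0,0]]' --fingers '[0.085,0.085,0.085,0.085,0.085]'

```text
clock: 4.53
position: [274.9, -269.0, 457.6]
ee_rot: [-0.368, 0.911, -0.159, 0.097]
contact_force: [0.6, -0.1, 1.7]
gripper_width: 85.2
```

```bash
cat > kin.py <<'E'
import numpy as np
from scipy.spatial.transform import Rotation as R
from scipy.optimize import least_squares
# points: elbow, A (forearm end), B (on J6 axis), TCP ; p=[d1,a2,d4,off,d6,a3]
def fk(q,p):
    d1,a2,d4,off,d6,a3=p
    r=R.from_euler('z',q[0]); S=np.array([0,0,d1])
    u=R.from_euler('y',q[1]); E=S+(r*u).apply([0,0,a2])
    f=r*R.from_euler('y',q[1]-q[2])       # forearm along local x
    E2=E+f.apply([0,0,a3]); A=E2+f.apply([d4,0,0])
    w=f*R.from_euler('x',SG[0]*q[3])
    B=A+w.apply([0,-off,0])
    t=w*R.from_euler('y',-q[4])           # tool dir: local x
    T=B+t.apply([d6,0,0])
    t=t*R.from_euler('x',SG[1]*q[5])
    return E2,A,B,T,t
SG=[-1,-1]
E
python3 - <<'E'
from h import *
import kin; from kin import *
s=read_state();print(s['joints'].round(5).tolist(),s['position'].round(2).tolist(),s['ee_rot'].round(5).tolist(),s['clock'])
D=[([1.47963,.384705,.007895,0,-1.194009,-.25859],[214.129,587.141,231.3],[.984746,-.173996,0,0]),
([1.6115,-.0217,.0336,-.0019,-1.6384,-.392],[142.6,411.4,450.7],[.9846,-.1747,.0004,.0062]),
([.3316,-.1468,-.0622,-.0009,-1.6494,-.4532],[372.9,-40.3,457.2],[-.6629,.7487,-.0007,.0029]),
([-.3429,-.1305,-.0487,-.0009,-1.6448,-.456],[275.3,-267.7,457.3],[-.3765,.9264,-.0023,.0032]),
(s['joints'],s['position'],s['ee_rot'])]
for sg in ([1,1],[-1,-1],[1,-1],[-1,1]):
    kin.SG[:]=sg
    def res(p):
        o=[]
        for q,P,Q in D:
            T,t=fk(q,p)[3:]; o+=list(T-P); o+=list(100*(t.apply([1,0,0])-R.from_quat(Q).apply([0,0,1])))
        return o
    f=least_squares(res,[245,560,423,160,378,0],x_scale=100)
    print(sg,f.cost,f.x.round(1),np.abs(f.fun).max().round(2))
    print([ (fk(q,f.x)[4].inv()*R.from_quat(Q)).as_matrix().round(2)[:,1].tolist() for q,P,Q in D])
E
```

```text
[-0.2212, -0.34847, -0.30545, 0.15618, -1.27143, -0.60135] [274.93, -268.98, 457.56] [-0.3683, 0.91078, -0.1593, 0.09724] 4.525
[1, 1] 2205.179336748598 [-348.9    3.6  411.3  162.1 -171.5  610.4] 41.34
[[0.0, 0.49, -0.87], [-0.0, 0.71, -0.71], [-0.0, 0.79, -0.62], [-0.0, 0.79, -0.61], [0.15, 0.88, -0.46]]
[-1, -1] 0.0026229253715430605 [ 1.606e+02  5.649e+02  4.218e+02  1.598e+02  2.977e+02 -1.000e-01] 0.04
[[0.0, 0.0, -1.0], [0.0, 0.0, -1.0], [-0.0, -0.0, -1.0], [0.0, -0.0, -1.0], [0.0, 0.0, -1.0]]
[1, -1] 2205.1793367485984 [-348.9    3.6  411.3  162.1 -171.5  610.4] 41.34
[[0.0, 0.0, -1.0], [-0.0, -0.0, -1.0], [-0.0, -0.0, -1.0], [-0.0, -0.0, -1.0], [0.15, -0.11, -0.98]]
[-1, 1] 0.002622925371543093 [ 1.606e+02  5.649e+02  4.218e+02  1.598e+02  2.977e+02 -1.000e-01] 0.04
[[0.0, 0.49, -0.87], [0.0, 0.71, -0.71], [-0.0, 0.79, -0.62], [0.0, 0.79, -0.61], [-0.0, 0.93, -0.36]]
```

```bash
cat >> kin.py <<'E'
PAR=[160.6,564.9,421.8,159.8,297.7,0]
LO=np.array([-3.14,-1.21,-1.07,-3.16,-2.99,-3.1]);HI=np.array([3.14,2.06,1.41,2.05,-.16,3.1])
def ik(T,zt,yt,q0):
    yt=yt-zt*np.dot(yt,zt);yt=yt/np.linalg.norm(yt)
    def res(q):
        *_,P,t=fk(q,PAR); return np.r_[(P-T),200*(t.apply([1,0,0])-zt),200*(t.apply([0,0,-1])-yt)]
    f=least_squares(res,q0,bounds=(LO,HI)); return f.x,np.abs(f.fun).max()
def seg(a,b,c,d,n=60):
    s=np.linspace(0,1,n)[:,None]; X=a+(b-a)*s; Y=c+(d-c)*s
    D=np.linalg.norm(X[:,None]-Y[None],axis=2); i=np.unravel_index(D.argmin(),D.shape); return D.min().round(0),X[i[0]].round(),Y[i[1]].round()
ROD=[np.array([504.,-129,0]),np.array([503.,-131,491])]
CL=[np.array([503.,-130,261]),np.array([284.,-170,256])]
E
python3 - <<'E'
from kin import *
f=np.array([-.795,.606,0]);side=np.array([.606,.795,0])
seat=np.array([549.4,-413.8,67]); nz=f*np.sin(np.radians(25))+np.array([0,0,np.cos(np.radians(25))])
C=np.array([386,-339,127.])
q0=np.array([-.4,.3,0,0,-1.2,-.4])
for jaw in (side,-side,f):
  for tilt in ([0] if jaw is f else [0,8,15,25]):
    a=np.radians(25-tilt); zt=-(f*np.sin(a)+[0,0,np.cos(a)]*np.array(1)) ; a2=np.radians(-tilt); zc=-(f*np.sin(a2)+np.array([0,0,np.cos(a2)]))
    for n,g,z in (('nip',seat+77*nz,zt),('nip+70',seat+147*nz,zt),('cp',C,zc),('cp+70',C+[0,0,70],zc)):
        best=None
        for k in range(6):
            q,e=ik(g+19*z,z,jaw,q0+[0,0,0,0,0,[0,1.57,-1.57,3,-2.5,0][k]])
            if e<.5: best=q;break
        if best is None: print(jaw,tilt,n,'fail',e);continue
        E,A,B,T,t=fk(best,PAR)
        print(jaw,tilt,n,best.round(2),'A',A.round(),'rod',seg(E,A,*ROD)[0],seg(A,B,*ROD)[0],'clamp',seg(E,A,*CL)[0],seg(A,B,*CL)[0],seg(B,T,*CL)[0])
E
```

```text
[0.606 0.795 0.   ] 0 nip [-0.38  0.38 -0.57  0.51 -0.23 -2.32] A [ 423. -170.  344.] rod 89.0 89.0 clamp 88.0 88.0 209.0
[0.606 0.795 0.   ] 0 nip+70 [-0.34  0.26 -0.5   0.33 -0.41 -2.16] A [ 423. -150.  415.] rod 82.0 82.0 clamp 156.0 156.0 209.0
[0.606 0.795 0.   ] 0 cp [-0.4   0.33 -0.43 -0.   -0.81 -1.82] A [ 449. -192.  406.] rod 82.0 82.0 clamp 155.0 155.0 185.0
[0.606 0.795 0.   ] 0 cp+70 [-0.4   0.24 -0.34 -0.   -0.99 -1.82] A [ 449. -192.  476.] rod 82.0 82.0 clamp 222.0 222.0 185.0
[0.606 0.795 0.   ] 8 nip [-0.37  0.42 -0.35  0.16 -0.53 -1.99] A [ 498. -191.  384.] rod 58.0 61.0 clamp 137.0 137.0 230.0
[0.606 0.795 0.   ] 8 nip+70 [-0.35  0.3  -0.34  0.14 -0.65 -1.97] A [ 477. -173.  448.] rod 50.0 50.0 clamp 192.0 192.0 223.0
[0.606 0.795 0.   ] 8 cp [-0.42  0.39 -0.33 -0.04 -0.99 -1.78] A [ 486. -218.  408.] rod 87.0 89.0 clamp 169.0 169.0 197.0
[0.606 0.795 0.   ] 8 cp+70 [-0.42  0.31 -0.24 -0.03 -1.16 -1.78] A [ 485. -218.  478.] rod 87.0 89.0 clamp 233.0 233.0 190.0
[0.606 0.795 0.   ] 15 nip [-0.38  0.46 -0.22  0.07 -0.73 -1.89] A [ 537. -214.  403.] rod 65.0 90.0 c
[... 2785 characters left out ...]
 557. -271.  390.] rod 102.0 150.0 clamp 199.0 199.0 217.0
[-0.606 -0.795 -0.   ] 25 cp+70 [-0.45  0.46 -0.05 -0.08 -1.49  1.4 ] A [ 555. -270.  461.] rod 106.0 149.0 clamp 250.0 250.0 194.0
[-0.795  0.606  0.   ] 0 nip [-0.38  0.38 -0.57  0.51 -0.23 -0.74] A [ 423. -170.  344.] rod 89.0 89.0 clamp 88.0 88.0 209.0
[-0.795  0.606  0.   ] 0 nip+70 [-0.34  0.26 -0.5   0.33 -0.41 -0.59] A [ 423. -150.  416.] rod 82.0 82.0 clamp 156.0 156.0 209.0
[-0.795  0.606  0.   ] 0 cp [-0.4   0.33 -0.43  0.   -0.81 -0.25] A [ 449. -192.  406.] rod 82.0 82.0 clamp 155.0 155.0 185.0
[-0.795  0.606  0.   ] 0 cp+70 [-0.4   0.24 -0.34 -0.   -0.99 -0.25] A [ 449. -192.  476.] rod 82.0 82.0 clamp 222.0 222.0 185.0
```

```bash
python3 - <<'E'
from h import *
d=get_image('top')
f=np.array([-.795,.606,0]);sd=np.array([.606,.795,0]);a=np.radians(25);nz=f*np.sin(a)+np.array([0,0,np.cos(a)]);nx=np.cross(sd,nz)
seat=np.array([549.4,-413.8,67])
def circ(c,r,u,v): 
    t=np.linspace(0,2*np.pi,49)[:,None]; return c+r*(np.cos(t)*u+np.sin(t)*v)
X,Y,Z=np.eye(3)
im=[]
for off,cs in (((215,170),[circ(np.array([386,-339,102.]),26,X,Y),circ(np.array([386,-339,152.]),15,X,Y)]),((243,90),[circ(seat,21,nx,sd),circ(seat+38*nz,5,nx,sd),circ(seat+48*nz,3,nx,sd)])):
    S=8; c=d['img'][off[1]:off[1]+48,off[0]:off[0]+50]; c=cv2.resize(c,None,fx=S,fy=S,interpolation=cv2.INTER_CUBIC)[...,::-1].copy()
    for p in cs: cv2.polylines(c,[np.int32((proj(d,p)+.5-off)*S)],True,(0,255,0),1)
    im.append(c)
cv2.imwrite('pics/ov.png',np.hstack(im))
E
```

```text
(no output)
```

View pics/ov.png

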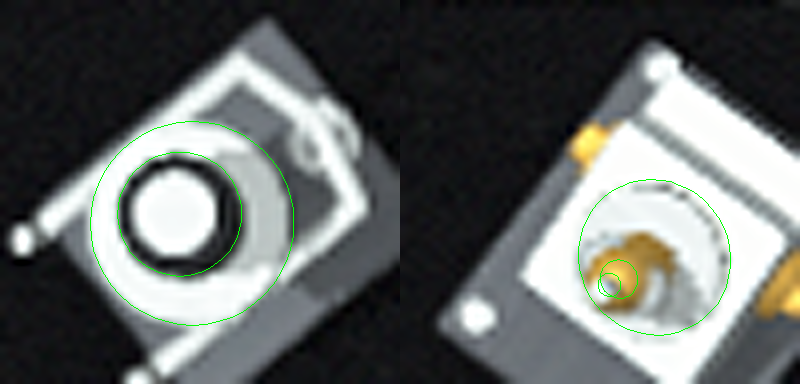

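```bash
cat > go.py <<'E'
from kin import *
from bench import read_state
def delta(T,zt,yt):
    s=read_state(); zt=np.array(zt,float);zt/=np.linalg.norm(zt); yt=np.array(yt,float);yt-=zt*yt.dot(zt);yt/=np.linalg.norm(yt)
    Rt=R.from_matrix(np.c_[np.cross(yt,zt),yt,zt]); rv=(Rt*R.from_quat(s['ee_rot']).inv()).as_rotvec()
    print('dp',((np.array(T)-s['position'])/1000).round(4),'rv',rv.round(3),'|',s['clock'],s['contact_force'].round(1),s['gripper_width'].round(1)); return rv
F=np.array([-.795,.606,0]);SD=np.array([.606,.795,0])
E
python3 -c "
from go import *
delta([386,-339,240],[0,0,-1],SD)"
```

```text
Traceback (most recent call last):
  File "go.py", line 6, in delta
    print('dp',((np.array(T)-s['position'])/1000).round(4),'rv',rv.round(3),'|',s['clock'],s['contact_force'].round(1),s['gripper_width'].round(1)); return rv
                                                                                                                       ^^^^^^^^^^^^^^^^^^^^^^^^
AttributeError: 'float' object has no attribute 'round'
```

```bash
sed -i "s/s\['gripper_width'\].round(1)/round(s['gripper_width'],1)/" go.py
python3 -c "
from go import *
delta([386,-339,240],[0,0,-1],SD)"
```

```text
dp [ 0.1109 -0.0699 -0.2176] rv [ 0.399  0.09  -1.402] | 4.575 [-0.4 -0.8 -0.7] 85.4
```

Emit:
servo_tool --turn '[[0.049,0.011,-0.172],[0.049,0.011,-0.172],[0.049,0.011,-0.172],[0.049,0.011,-0.172],[0.049,0.011,-0.172]]' --dp '[[0.011,-0.007,-0.02],[0.012,-0.007,-0.022],[0.012,-0.007,-0.022],[0.012,-0.007,-0.022],[0.012,-0.007,-0.022]]' --fingers '[0.085,0.085,0.085,0.085,0.085]'

```text
clock: 5.2
position: [340.0, -306.8, 349.1]
ee_rot: [0.069, 0.995, -0.065, 0.039]
contact_force: [-0.4, 0.1, 0.9]
gripper_width: 85.1
```

Emit:
servo_tool --turn '[[0.049,0.011,-0.172],[0.049,0.011,-0.172],[0.049,0.011,-0.172],[0,0,0],[0,0,0]]' --dp '[[0.011,-0.007,-0.02],[0.012,-0.007,-0.022],[0.012,-0.007,-0.022],[0.008,-0.007,-0.02],[0,0,0]]' --fingers '[0.085,0.085,0.085,0.085,0.085]'

```text
clock: 5.82
position: [389.5, -339.1, 256.5]
ee_rot: [0.332, 0.943, 0.002, -0.007]
contact_force: [0.1, 0.8, 0.2]
gripper_width: 85.1
```

```bash
python3 -c "
from go import *
delta([386,-339,180],[0,0,-1],SD)"
```

```text
dp [-0.0035  0.0001 -0.0765] rv [-0.008 -0.013  0.025] | 5.825 [0.1 0.8 0.2] 85.1
```

Emit:
servo_tool --turn '[[-0.008,-0.013,0.025],[0,0,0],[0,0,0],[0,0,0],[0,0,0]]' --dp '[[-0.0035,0,-0.03],[0,0,-0.03],[0,0,-0.03],[0,0,-0.02],[0,0,0]]' --fingers '[0.085,0.085,0.085,0.085,0.085]'

```text
clock: 6.45
position: [389.4, -341.2, 148.0]
ee_rot: [0.319, 0.948, -0.001, 0.004]
contact_force: [0.7, -0.5, 1.2]
gripper_width: 84.8
```

```bash
python3 -c "
from go import *
delta([386,-339,109],[0,0,-1],SD)
from h import *
t=get_image('top');s=get_image('side')
a=t['img'][150:250,180:320];b=s['img'][150:290,190:330]
cv2.imwrite('pics/near.png',np.hstack([cv2.resize(x,(400,400*x.shape[0]//x.shape[1]) if 0 else (400,400),interpolation=2) for x in (a,b)])[...,::-1])"
```

```text
dp [-0.0034  0.0022 -0.039 ] rv [ 0.005  0.006 -0.003] | 6.45 [ 0.7 -0.5  1.2] 84.8
```

View pics/near.png

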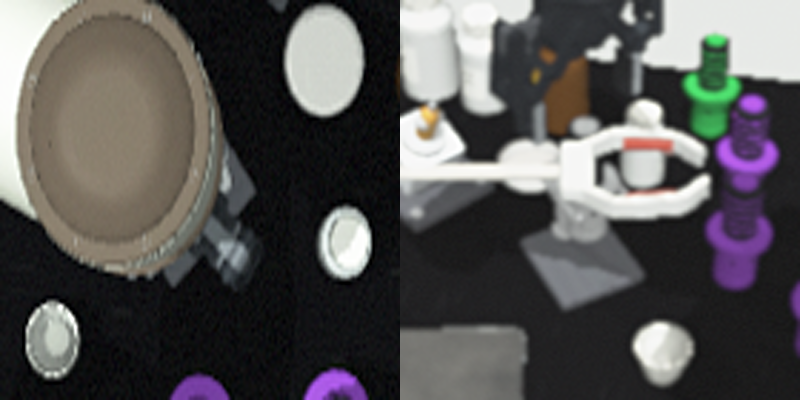

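Emit:
servo_tool --turn '[[0.005,0.006,-0.003],[0,0,0],[0,0,0],[0,0,0],[0,0,0]]' --dp '[[-0.0034,0.0022,0],[0,0,-0.014],[0,0,-0.014],[0,0,-0.01],[0,0,0]]' --fingers '[0.085,0.085,0.085,0.085,0.085]'

```text
clock: 7.18
position: [387.9, -339.9, 111.4]
ee_rot: [0.32, 0.947, -0.0, 0.004]
contact_force: [-0.4, -0.4, 0.3]
gripper_width: 84.9
```

```bash
python3 -c "
from go import *
delta([386,-339,109],[0,0,-1],SD)"
```

```text
dp [-0.0019  0.0009 -0.0024] rv [0.003 0.007 0.   ] | 7.175 [-0.4 -0.4  0.3] 84.9
```

Emit:
servo_tool --turn '[[0.003,0.008,0],[0,0,0],[0,0,0],[0,0,0],[0,0,0]]' --dp '[[-0.0022,0.0011,-0.0015],[0,0,0],[0,0,0],[0,0,0],[0,0,0]]' --fingers '[0.06,0.045,0.035,0.025,0.02]'

```text
clock: 7.8
position: [386.2, -339.1, 110.5]
ee_rot: [0.32, 0.947, -0.001, 0.0]
contact_force: [-0.0, -1.4, -2.0]
gripper_width: 29.1
```

Emit:
servo_tool --turn '[[0,0,0],[0,0,0],[0,0,0],[0,0,0],[0,0,0]]' --dp '[[0,0,0],[0,0,0],[0,0,0],[0,0,0.002],[0,0,0.004]]' --fingers '[0.01,0.01,0.01,0.01,0.01]'

```text
clock: 8.43
position: [385.3, -338.6, 115.8]
ee_rot: [0.32, 0.947, -0.0, -0.001]
contact_force: [0.4, -0.1, -1.8]
gripper_width: 28.5
```

```bash
python3 -c "
from go import *
delta([386,-339,180],[0,0,-1],SD)"
```

```text
dp [ 0.0007 -0.0004  0.0642] rv [-0.    -0.002  0.   ] | 8.425 [ 0.4 -0.1 -1.8] 28.5
```

Emit:
servo_tool --turn '[[0,0,0],[0,0,0],[0,0,0],[0,0,0],[0,0,0]]' --dp '[[0,0,0.015],[0,0,0.02],[0,0,0.03],[0,0,0.03],[0,0,0.02]]' --fingers '[0.01,0.01,0.01,0.01,0.01]'

```text
clock: 9.05
position: [382.9, -337.1, 232.5]
ee_rot: [0.32, 0.947, 0.001, -0.005]
contact_force: [-0.1, 0.5, -2.3]
gripper_width: 29.0
```

```bash
python3 - <<'E'
from go import *
seat=np.array([548.6,-413.2,67]);a=np.radians(25);nz=F*np.sin(a)+np.array([0,0,np.cos(a)])
s=read_state();print(s['joints'].round(3))
# pre-insertion: mouth 80 from seat => 32 above pin tip
T=seat+(80+60.5)*nz; print(T)
print(ik(T,-nz,SD,s['joints']))
rv=delta(T,-nz,SD)
# mouth path check with linear interp
from scipy.spatial.transform import Rotation as R
p0=s['position'];q=s['joints']
for k in np.linspace(0,1,7):
    P=p0+(T-p0)*k; r=R.from_rotvec(rv*min(1,k))*R.from_quat(s['ee_rot']); z=r.apply([0,0,1])
    q,e=ik(P,z,r.apply([0,1,0]),q); E,A,B,_,_=fk(q,PAR)
    print(k.round(2),P.round(),'mouth',(P+60.5*z).round(),q.round(2),e.round(2),'rod',seg(E,A,*ROD)[0],seg(A,B,*ROD)[0],'cl',seg(E,A,*CL)[0],seg(A,B,*CL)[0])
E
```

```text
[-4.040e-01  1.930e-01 -2.610e-01 -1.000e-03 -1.127e+00 -1.819e+00]
[ 501.39459671 -377.21701334  194.33624408]
(array([-0.33558258,  0.2354049 , -0.49809814,  0.31367176, -0.43913726,
       -2.14421508]), np.float64(0.011963538732562284))
dp [ 0.1185 -0.0401 -0.0382] rv [-0.269 -0.355  0.001] | 9.05 [-0.1  0.5 -2.3] 29.0
0.0 [ 383. -337.  232.] mouth [ 382. -337.  172.] [-0.4   0.19 -0.26 -0.   -1.13 -1.82] 0.0 rod 91.0 91.0 cl 275.0 275.0
0.17 [ 403. -344.  226.] mouth [ 406. -346.  166.] [-0.39  0.19 -0.29  0.02 -1.03 -1.84] 0.0 rod 82.0 82.0 cl 264.0 264.0
0.33 [ 422. -350.  220.] mouth [ 429. -356.  160.] [-0.38  0.2  -0.32  0.05 -0.93 -1.87] 0.0 rod 75.0 75.0 cl 251.0 251.0
0.5 [ 442. -357.  213.] mouth [ 452. -365.  154.] [-0.36  0.2  -0.35  0.08 -0.82 -1.91] 0.0 rod 71.0 71.0 cl 235.0 235.0
0.67 [ 462. -364.  207.] mouth [ 476. -374.  149.] [-0.35  0.21 -0.39  0.13 -0.7  -1.96] 0.0 rod 71.0 71.0 cl 216.0 216.0
0.83 [ 482. -371.  201.] mouth [ 499. -384.  144.] [-0.34  0.22 -0.44  0.2  -0.58 -2.03] 0.0 rod 75.0 75.0 cl 195.0 195.0
1.0 [ 501. -377.  194.] mouth [ 522. -393.  140.] [-0.34  0.24 -0.5   0.31 -0.44 -2.14] 0.0 rod 84.0 84.0 cl 168.0 168.0
```

Emit:
servo_tool --turn '[[-0.09,-0.118,0],[-0.09,-0.118,0],[-0.09,-0.118,0],[0,0,0],[0,0,0]]' --dp '[[0,0,0],[0.005,-0.002,0],[0.015,-0.006,0],[0.025,-0.008,-0.005],[0.015,-0.005,-0.005]]' --fingers '[0.01,0.01,0.01,0.01,0.01]'

```text
clock: 9.68
position: [440.2, -357.0, 222.8]
ee_rot: [0.313, 0.923, -0.071, 0.21]
contact_force: [-0.2, 0.1, -1.9]
gripper_width: 29.0
```

```bash
cat > chk.py <<'E'
from go import *
seat=np.array([548.6,-413.2,67]);a=np.radians(25);nz=F*np.sin(a)+np.array([0,0,np.cos(a)])
import sys
def chk(h,seat=seat):
    s=read_state(); z=R.from_quat(s['ee_rot']).apply([0,0,1]); m=s['position']+60.5*z-seat
    print('mouth rel: f',(m@np.cross(SD,nz)).round(1),'side',(m@SD).round(1),'h',(m@nz).round(1),'tilt err',np.degrees(np.arccos(-z@nz)).round(2),'F axial',(s['contact_force']@nz).round(1),'q',s['joints'].round(2))
    delta(seat+(h+60.5)*nz,-nz,SD)
if __name__=='__main__': chk(float(sys.argv[1]))
E
python3 chk.py 80
```

```text
mouth rel: f -42.5 side -21.1 h 131.5 tilt err 0.91 F axial -1.6 q [-0.33  0.1  -0.59  0.3  -0.47 -2.13]
dp [ 0.0612 -0.0202 -0.0284] rv [0.007 0.009 0.002] | 9.675 [-0.2  0.1 -1.9] 29.0
```

Emit:
servo_tool --turn '[[0.007,0.009,0.002],[0,0,0],[0,0,0],[0,0,0],[0,0,0]]' --dp '[[0.02,-0.007,-0.009],[0.02,-0.007,-0.009],[0.014,-0.004,-0.007],[0,0,0],[0,0,0]]' --fingers '[0.01,0.01,0.01,0.01,0.01]'

```text
clock: 10.3
position: [496.0, -376.2, 195.1]
ee_rot: [0.314, 0.925, -0.069, 0.202]
contact_force: [-0.4, 1.0, -1.6]
gripper_width: 28.7
```

```bash
python3 chk.py 80; python3 - <<'E'
from h import *
t=get_image('top');s=get_image('side')
a=t['img'][70:190,190:310];b=s['img'][140:230,160:250]
cv2.imwrite('pics/near2.png',np.hstack([cv2.resize(x,(400,400),interpolation=2) for x in (a,b)])[...,::-1])
E
```

```text
mouth rel: f -4.5 side -2.6 h 82.8 tilt err 0.76 F axial -1.0 q [-0.34  0.23 -0.5   0.31 -0.45 -2.14]
dp [ 0.0054 -0.0011 -0.0008] rv [-0.003 -0.005  0.003] | 10.3 [-0.4  1.  -1.6] 28.7
```

View pics/near2.png

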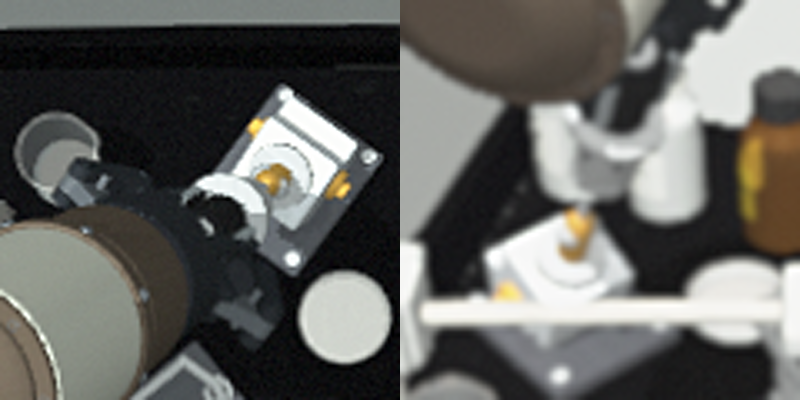

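Emit:
servo_tool --turn '[[-0.003,-0.005,0.003],[0,0,0],[0,0,0],[0,0,0],[0,0,0]]' --dp '[[0.0055,-0.0011,-0.001],[0,0,0],[0,0,0],[0,0,0],[0,0,0]]' --fingers '[0.01,0.01,0.01,0.01,0.01]'

```text
clock: 11.02
position: [501.1, -377.2, 195.8]
ee_rot: [0.313, 0.925, -0.069, 0.206]
contact_force: [-0.5, -0.4, -1.6]
gripper_width: 28.1
```

```bash
python3 chk.py 80; cat > ov.py <<'E'
from h import *
from chk import *
def ovl(name,boxes,S=8):
    st=read_state();r=R.from_quat(st['ee_rot']);X,Y,Z=[r.apply(v) for v in np.eye(3)];m=st['position']+60.5*Z
    fx=np.cross(SD,nz)
    def circ(c,rr,u,v):
        t=np.linspace(0,2*np.pi,49)[:,None]; return c+rr*(np.cos(t)*u+np.sin(t)*v)
    cs=[circ(m,17,X,Y),circ(m-46*Z,26,X,Y),circ(m-52*Z,26,X,Y)]
    ns=[circ(seat,21,fx,SD),circ(seat+38*nz,5,fx,SD),circ(seat+25*nz,9,fx,SD),circ(seat+48*nz,3,fx,SD)]
    im=[]
    for cam,(x,y) in boxes:
        d=get_image(cam); c=cv2.resize(d['img'][y:y+70,x:x+50],None,fx=S,fy=S,interpolation=2)[...,::-1].copy()
        for L,col in ((cs,(0,255,0)),(ns,(255,0,255))):
            for p in L: cv2.polylines(c,[np.int32((proj(d,p)+.5-[x,y])*S)],True,col,1)
        im.append(c)
    cv2.imwrite('pics/'+name,np.hstack(im))
E
python3 -c "
from ov import *
ovl('ov2.png',[('top',(240,85)),('side',(178,150))])"
```

```text
mouth rel: f 0.6 side -0.1 h 81.4 tilt err 0.67 F axial -1.3 q [-0.34  0.23 -0.5   0.31 -0.44 -2.14]
dp [ 0.0003 -0.     -0.0015] rv [0.001 0.002 0.   ] | 11.025 [-0.5 -0.4 -1.6] 28.1
```

View pics/ov2.png

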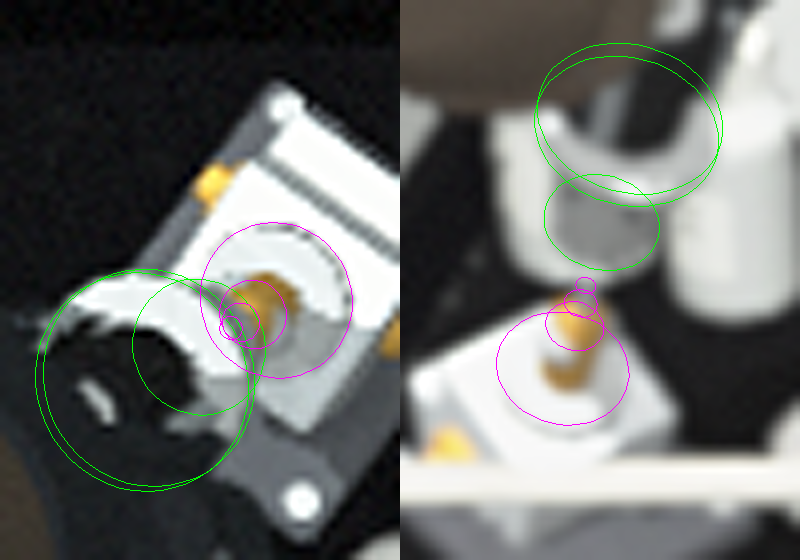

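```bash
cat > fit.py <<'E'
from ov import *
fx=np.cross(SD,nz)
from scipy.optimize import minimize
def goldmask(img,x,y,w,h,S):
    c=cv2.resize(img[y:y+h,x:x+w].astype(np.float32),None,fx=S,fy=S,interpolation=cv2.INTER_CUBIC)
    m=((c[...,0]-c[...,2])>45).astype(np.uint8)
    n,l,st,ce=cv2.connectedComponentsWithStats(m); return m,l,st,ce
S=8; out=[]
G={}
for cam,fn,(x,y,w,h) in (('top','pics/t2.png',(262,108,22,24)),('side','pics/s2.png',(190,180,20,26))):
    img=cv2.imread(fn)[...,::-1]; d=get_image(cam)
    m,l,st,ce=goldmask(img,x,y,w,h,S)
    m[:]=np.isin(l,[i for i in range(1,len(st)) if st[i,4]>150])
    pts=cv2.findNonZero(m); hm=np.zeros_like(m); cv2.fillConvexPoly(hm,cv2.convexHull(pts),1)
    print(cam,[ (s[4],c.round()) for s,c in zip(st[1:],ce[1:])], 'hull box',cv2.boundingRect(hm))
    G[cam]=(d,hm,x,y)
    big=cv2.resize(img[y:y+h,x:x+w],None,fx=S*2,fy=S*2,interpolation=2)[...,::-1].copy()
    cs,_=cv2.findContours(cv2.resize(hm,None,fx=2,fy=2,interpolation=0),0,1);cv2.drawContours(big,cs,-1,(0,255,0),1);cv2.imwrite(f'pics/g_{cam}.png',big)
t=np.linspace(0,2*np.pi,49)[:,None]
def sil(sh,d,x,y,shape):
    P=np.vstack([seat+sh+h*nz+r*(np.cos(t)*fx+np.sin(t)*SD) for h,r in ((0,9),(30,9),(38,5))])
    k=np.zeros(shape,np.uint8); cv2.fillConvexPoly(k,cv2.convexHull(np.int32(np.round((proj(d,P)+.5-[x,y])*S))),1); return k
def cost(sh,cams):
    return sum(1-(lambda k,hm:(k&hm).sum()/(k|hm).sum())(sil(sh,*[G[c][i] for i in (0,2,3)],G[c][1].shape),G[c][1]) for c in cams)
for cams in (['top'],['side'],['top','side']):
    best=min(((cost(a*fx+b*SD,cams),a,b) for a in np.arange(-5,5.1,.5) for b in np.arange(-5,5.1,.5)))
    print(cams,'best (cost,f,side)',best,'at0',cost(0*fx,cams))
E
python3 fit.py
```

```text
top [(np.int32(648), array([33., 10.])), (np.int32(3779), array([ 77., 124.]))] hull box (18, 0, 104, 167)
side [(np.int32(3334), array([ 79., 100.]))] hull box (46, 54, 63, 97)
['top'] best (cost,f,side) (np.float64(0.5023181169757489), np.float64(-0.5), np.float64(3.5)) at0 0.6127272727272728
['side'] best (cost,f,side) (np.float64(0.17512783053323588), np.float64(0.5), np.float64(0.0)) at0 0.18552036199095023
['top', 'side'] best (cost,f,side) (np.float64(0.7596190857422976), np.float64(-0.5), np.float64(1.0)) at0 0.798247634718223
```

```bash
sed -i 's/>150\]/>1000]/' fit.py; python3 fit.py; python3 -c "
import cv2,numpy as np
a=cv2.imread('pics/g_top.png');b=cv2.imread('pics/g_side.png');a=cv2.resize(a,(352,384));h=max(a.shape[0],b.shape[0])
cv2.imwrite('pics/g.png',np.hstack([cv2.copyMakeBorder(i,0,h-i.shape[0],0,0,0) for i in (a,b)]))"
```

```text
top [(np.int32(648), array([33., 10.])), (np.int32(3779), array([ 77., 124.]))] hull box (32, 88, 90, 79)
side [(np.int32(3334), array([ 79., 100.]))] hull box (46, 54, 63, 97)
['top'] best (cost,f,side) (np.float64(0.18106995884773658), np.float64(-2.0), np.float64(2.5)) at0 0.2661553524804178
['side'] best (cost,f,side) (np.float64(0.17512783053323588), np.float64(0.5), np.float64(0.0)) at0 0.18552036199095023
['top', 'side'] best (cost,f,side) (np.float64(0.3958383977993306), np.float64(-1.0), np.float64(1.0)) at0 0.451675714471368
```

View pics/g.png

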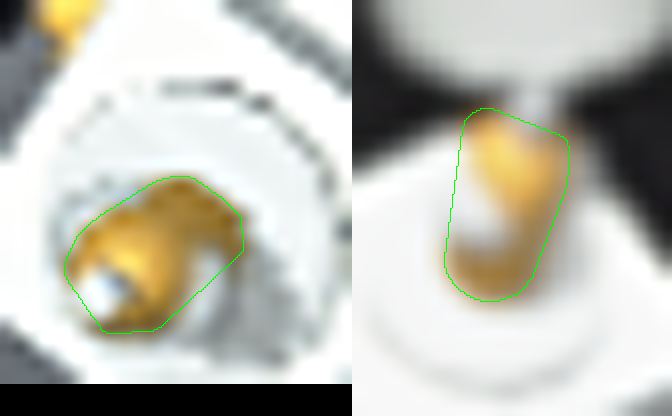

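```bash
sed -i 's/seat=np.array(\[548.6,-413.2,67\])/seat=np.array([548.6,-412.2,67])/' chk.py; python3 chk.py 50
```

```text
mouth rel: f 1.1 side -0.9 h 81.1 tilt err 0.67 F axial -0.9 q [-0.34  0.23 -0.5   0.31 -0.44 -2.14]
dp [ 0.0103 -0.0067 -0.0286] rv [0.001 0.002 0.   ] | 11.325 [-0.5  0.2 -1.2] 28.7
```

Emit:
servo_tool --turn '[[0.001,0.002,0],[0,0,0],[0,0,0],[0,0,0],[0,0,0]]' --dp '[[0.0035,-0.002,-0.009],[0.0035,-0.002,-0.009],[0.003,-0.0025,-0.009],[0,0,0],[0,0,0]]' --fingers '[0.01,0.01,0.01,0.01,0.01]'

```text
clock: 11.95
position: [511.6, -384.1, 165.5]
ee_rot: [0.313, 0.925, -0.069, 0.204]
contact_force: [0.4, -0.1, -2.4]
gripper_width: 29.2
```

```bash
python3 chk.py 36;python3 -c "
from ov import *
ovl('ov3.png',[('top',(240,85)),('side',(178,150))])"
```

```text
mouth rel: f -0.6 side -0.1 h 48.4 tilt err 0.67 F axial -2.4 q [-0.35  0.29 -0.52  0.36 -0.37 -2.19]
dp [ 0.0045 -0.0034 -0.0111] rv [-0.001 -0.002  0.   ] | 11.95 [ 0.4 -0.1 -2.4] 29.2
```

View pics/ov3.png

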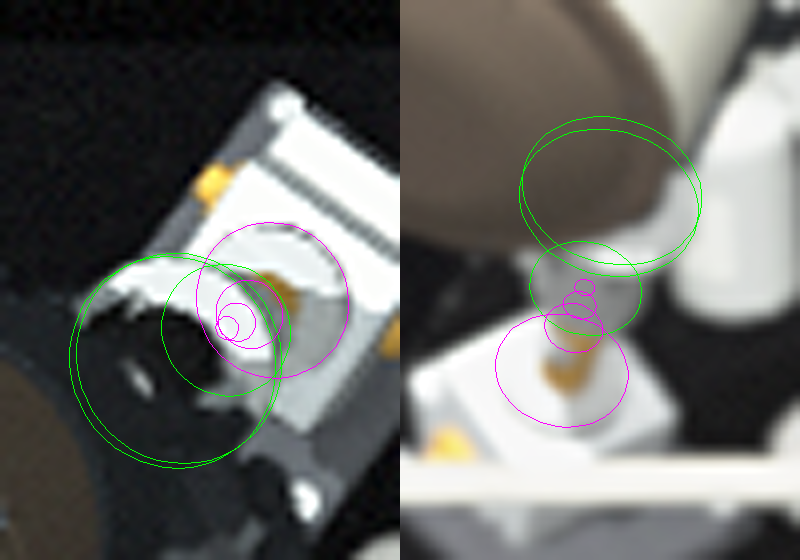

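Emit:
servo_tool --turn '[[0,0,0],[0,0,0],[0,0,0],[0,0,0],[0,0,0]]' --dp '[[0.0015,-0.0011,-0.0037],[0.0015,-0.0011,-0.0037],[0.0015,-0.0011,-0.0037],[0,0,0],[0,0,0]]' --fingers '[0.01,0.01,0.01,0.01,0.01]'

```text
clock: 12.68
position: [516.7, -387.6, 154.6]
ee_rot: [0.312, 0.925, -0.069, 0.205]
contact_force: [0.3, -0.5, -2.4]
gripper_width: 29.0
```

```bash
python3 chk.py 27
```

```text
mouth rel: f 0.5 side 0.2 h 35.9 tilt err 0.66 F axial -2.4 q [-0.35  0.31 -0.53  0.39 -0.33 -2.21]
dp [ 0.0025 -0.0022 -0.0083] rv [-0. -0.  0.] | 12.675 [ 0.3 -0.5 -2.4] 29.0
```

Emit:
servo_tool --turn '[[0,0,0],[0,0,0],[0,0,0],[0,0,0],[0,0,0]]' --dp '[[0.0008,-0.0007,-0.0028],[0.0008,-0.0007,-0.0027],[0.0009,-0.0008,-0.0028],[0,0,0],[0,0,0]]' --fingers '[0.01,0.01,0.01,0.01,0.01]'

```text
clock: 13.3
position: [519.1, -390.0, 147.6]
ee_rot: [0.312, 0.925, -0.07, 0.205]
contact_force: [-1.3, 2.6, 1.5]
gripper_width: 28.9
```

```bash
python3 chk.py 20; python3 -c "
from go import *
s=read_state();print(s['contact_force']@SD,s['contact_force']@np.array([.72,-.55,.42]),s['wrist_torque'])"
```

```text
mouth rel: f 0.7 side -0.3 h 28.1 tilt err 0.66 F axial 2.5 q [-0.36  0.32 -0.54  0.41 -0.31 -2.23]
dp [ 0.0024 -0.0015 -0.0076] rv [0.001 0.001 0.   ] | 13.3 [-1.3  2.6  1.5] 28.9
1.225101175902068 -1.7592103052725148 [1.20779501 1.11183743 0.10603948]
```

Emit:
servo_tool --turn '[[0,0,0],[0,0,0],[0,0,0],[0,0,0],[0,0,0]]' --dp '[[0.0003,-0.0001,-0.0022],[0.0008,-0.0005,-0.0024],[0.0009,-0.0006,-0.0024],[0.0009,-0.0006,-0.0024],[0,0,0]]' --fingers '[0.01,0.01,0.01,0.01,0.01]'

```text
clock: 13.92
position: [521.3, -391.7, 139.8]
ee_rot: [0.313, 0.925, -0.07, 0.206]
contact_force: [0.9, -0.3, -3.0]
gripper_width: 28.9
```

```bash
python3 chk.py 12; python3 -c "
from go import *
s=read_state();print(s['contact_force']@SD,s['contact_force']@np.array([.72,-.55,.42]),s['wrist_torque'])"
```

```text
mouth rel: f -0.1 side -0.4 h 19.9 tilt err 0.67 F axial -3.1 q [-0.36  0.34 -0.55  0.45 -0.28 -2.26]
dp [ 0.003  -0.0019 -0.0071] rv [0.002 0.001 0.001] | 13.925 [ 0.9 -0.3 -3. ] 28.9
0.3126683696996614 -0.5255104893766956 [0.76240667 0.84201981 0.07414914]
```

Emit:
servo_tool --turn '[[0.001,0.001,0],[0,0,0],[0,0,0],[0,0,0],[0,0,0]]' --dp '[[0.001,-0.0005,-0.0024],[0.001,-0.0006,-0.0024],[0.0009,-0.0006,-0.0024],[0,0,0],[0,0,0]]' --fingers '[0.01,0.01,0.01,0.01,0.01]'

```text
clock: 14.55
position: [524.7, -393.8, 130.8]
ee_rot: [0.313, 0.925, -0.07, 0.205]
contact_force: [0.3, 0.1, -0.8]
gripper_width: 29.1
```

```bash
cat > c2.py <<'E'
from chk import *
chk(float(sys.argv[1])); s=read_state();print('side',s['contact_force']@SD,'f',s['contact_force']@np.array([.72,-.55,.42]),s['wrist_torque'])
E
python3 c2.py 6
```

```text
mouth rel: f -0.4 side 0.0 h 10.0 tilt err 0.66 F axial -0.8 q [-0.37  0.35 -0.56  0.47 -0.26 -2.28]
dp [ 0.0016 -0.0013 -0.0035] rv [ 0.    -0.001  0.001] | 14.55 [ 0.3  0.1 -0.8] 29.1
side 0.2270118693096092 f -0.18361919611230124 [ 0.66279674  0.88165116 -0.02004356]
```

Emit:
servo_tool --turn '[[0,0,0],[0,0,0],[0,0,0],[0,0,0],[0,0,0]]' --dp '[[0.0008,-0.0006,-0.0018],[0.0008,-0.0006,-0.002],[0.0005,-0.0004,-0.0014],[0,0,0],[0,0,0]]' --fingers '[0.01,0.01,0.01,0.01,0.01]'

```text
clock: 15.18
position: [527.0, -395.6, 127.4]
ee_rot: [0.313, 0.925, -0.07, 0.206]
contact_force: [-2.4, 3.1, 2.2]
gripper_width: 28.9
```

```bash
python3 c2.py 0
```

```text
mouth rel: f 0.9 side 0.1 h 5.8 tilt err 0.67 F axial 3.6 q [-0.37  0.36 -0.57  0.49 -0.25 -2.3 ]
dp [ 0.0012 -0.0011 -0.0056] rv [0.002 0.001 0.001] | 15.175 [-2.4  3.1  2.2] 28.9
side 1.0309088335737262 f -2.4956305622415194 [1.05396337 1.18576854 0.02934297]
```

Emit:
servo_tool --turn '[[0.001,0,0],[0,0,0],[0,0,0],[0,0,0],[0,0,0]]' --dp '[[0.0001,-0.0001,-0.0018],[0.0006,-0.0005,-0.0018],[0.0006,-0.0005,-0.0018],[0.0005,-0.0003,-0.001],[0.0002,-0.0001,-0.0005]]' --fingers '[0.01,0.01,0.01,0.01,0.01]'

```text
clock: 15.8
position: [528.8, -397.1, 123.0]
ee_rot: [0.313, 0.924, -0.07, 0.207]
contact_force: [-4.2, 4.0, 5.5]
gripper_width: 28.9
```

```bash
python3 c2.py 0
```

```text
mouth rel: f 1.4 side 0.0 h 0.7 tilt err 0.7 F axial 7.5 q [-0.38  0.37 -0.58  0.53 -0.23 -2.34]
dp [-0.0006  0.0004 -0.0011] rv [0.003 0.003 0.001] | 15.8 [-4.2  4.   5.5] 28.9
side 0.5897757899817362 f -2.905467449662395 [1.53288451 1.47340328 0.14822823]
```

Emit:
servo_tool --turn '[[0.002,0.002,0],[0,0,0],[0,0,0],[0,0,0],[0,0,0]]' --dp '[[-0.0005,0.0004,-0.0012],[0,0,-0.001],[0.0002,-0.0002,-0.001],[0.0003,-0.0003,-0.001],[0.0003,-0.0003,-0.001]]' --fingers '[0.01,0.01,0.01,0.01,0.01]'

```text
clock: 16.42
position: [528.9, -397.1, 122.9]
ee_rot: [0.312, 0.924, -0.071, 0.208]
contact_force: [-8.4, 7.7, 11.2]
gripper_width: 29.0
```

```bash
python3 c2.py 0
```

```text
mouth rel: f 1.6 side 0.0 h 0.7 tilt err 0.78 F axial 14.9 q [-0.38  0.37 -0.59  0.55 -0.22 -2.35]
dp [-0.0006  0.0004 -0.0011] rv [0.005 0.006 0.   ] | 16.425 [-8.4  7.7 11.2] 29.0
side 1.021163436221158 f -5.617411525776532 [2.06618089 1.81766133 0.28805687]
```

Emit:
servo_tool --turn '[[0.004,0.005,0],[0.003,0.003,0],[0.002,0.002,0],[0.002,0.002,0],[0.002,0.002,0]]' --dp '[[-0.0003,0.0002,-0.0018],[-0.0002,0.0001,-0.0018],[-0.0001,0,-0.0018],[-0.0001,0,-0.0018],[-0.0001,0,-0.0018]]' --fingers '[0.01,0.01,0.01,0.01,0.01]'

```text
clock: 17.05
position: [528.9, -397.3, 122.9]
ee_rot: [0.313, 0.925, -0.068, 0.205]
contact_force: [-8.9, 7.9, 12.8]
gripper_width: 28.7
```

```bash
python3 c2.py 0
```

```text
mouth rel: f 1.2 side 0.1 h 0.7 tilt err 0.67 F axial 16.6 q [-0.38  0.37 -0.56  0.48 -0.24 -2.29]
dp [-0.0006  0.0006 -0.0011] rv [-0.002  0.001  0.   ] | 17.05 [-8.9  7.9 12.8] 28.7
side 0.935106143175596 f -5.369049937390377 [1.56368584 1.6685124  0.14366631]
```

```bash
python3 - <<'E'
from h import *
for i in range(4): get_image('side')
s=read_state();print(s['contact_force'],s['position'],s['clock'],s['gripper_width'])
for q in ('by_std_3','by_petri_dish','by_beaker_100','by_crucible_1','by_sample_1'): print(q,[[int(v) for v in r['box']] for r in search_frame(q,'side')[:1]])
job_done()
E
```

```text
[-8.93128457  7.23253971 12.42452841] [ 528.90866631 -397.2692895   122.95734073] 17.25 28.948207498695826
by_std_3 []
by_petri_dish [[226, 196, 19, 20]]
by_beaker_100 [[160, 227, 24, 33]]
by_crucible_1 [[275, 264, 16, 19]]
by_sample_1 [[269, 184, 12, 32]]
the job is handed in; nothing more can be done
```

I lifted the coupler straight up off its fork hanger and pressed it onto the manifold's tilted nipple. I handed the job in at 17.25 s of the 38 s allowed, with the coupler still gripped and held under push.

**Seating:**
- The measured mouth position was 0.7 mm from the collar, within the 2 mm calibration.
- It did not move when the axial push rose from about 7 N to 16 N, so I take that as the hard stop on the collar.
- A spring-like push began about 6 mm before that point, as expected for the valve.
- The tilt was right to within about 0.7° and the grip opening steady at 29 mm. The force was unchanged over the last 0.2 s.

**What is uncertain or disagreed:**
- I could not see the seating directly. By then I had used all 12 picture views, so it rests on pose and force only.
- No clear snap over the bumps showed. I read only about 2.5 to 4.5 N of contact near 28 mm from the collar, less than the stated 8 N, and took readings only at the end of each move.
- A sideways force of about 5 N and an offset of about 1.2 mm remained at the end, within the 1.5 mm play.

**Surroundings:** In the last search the beaker, dish, crucible and small bottle sat within a few pixels of their first positions. The white bottle was not found; in the last close view the arm stood in front of that area. I did not search for the brown bottle again. No unexpected contact force showed in any reading.

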